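# Find a bearing cap's blind hole on the bare trunnion and hold it hole-up

## Task

The universal joint on the cart is being rebuilt: one trunnion of its cross is still bare, and the loose bearing cap that belongs on it lies on its side on the timber block, closed at one end and with a blind hole in the other. Find the hole by feel: slide the cap fully home over the bare trunnion without forcing it, then pull it off again, turn it hole-up and finish while still holding it in the gripper, hole facing straight up and at least 20 cm above the cart top, ready to be filled with its needle rollers. Leave the tin of rollers and the punch where they are.

Things in the scene. Friction and masses are not known exactly. Their poses are not given: they have to be found in the camera images.
- cap: Loose bearing cap: plain round steel cup, 38 mm across, 34 mm long, 0.15 to 0.3 kg; grip it across its diameter. Origin: middle of its length, on its axis. Its +x axis points along the cap's axis out of the open end (the hole); the -x end is closed and flat. Starts lying on its side on the timber (centre 129 mm above the cart top), hole facing any way; does not roll by itself.
- cap_mouth (a point): Centre of the cap's open end, 17 mm from its middle along its +x axis. The blind hole is round, 25 mm in diameter and 26 mm deep.
- cap_floor (a point): Centre of the bottom of the cap's blind hole, 9 mm from the cap's middle towards the closed end (-x).
- yoke: Short drive shaft, fixed upright on its round flange (92 mm across): 45 mm tube, dark yoke on top with two ears (along +y and -y, 30 to 58 mm from the middle, 48 mm wide in x, tops 174 mm up). Between them the cross, axis level at 150 mm. Origin: centre of the flange's underside. The bare trunnion sticks out level along +x past the ears; along -x a cap is already fitted.
- trunnion_tip (a point): Centre of the bare trunnion's end face, 48 mm from the yoke's middle along its +x, 150 mm above the cart top. Bright steel pin, 21 mm across, tapered over its last 4 mm, clear for 27 mm back to a collar. The cap is fully home when this end meets the bottom of the hole (mouth then 1 mm from the collar); 2 mm clearance all round, as the needle rollers are not in yet.
- tin: Bystander: small open steel tin with needle rollers in it, 73 mm across, 42 mm high. Leave it alone.
- punch: Bystander: dark drift punch, 131 mm long, 12 mm thick, lying behind the yoke. Leave it alone.
- timber: Two stacked timber offcuts, fixed on the cart's front right corner: 84 x 200 mm, flat top 110 mm above the cart top; the cap starts on it. Origin: centre of its underside, long side along its y. Close behind its left half stands the full socket rack (solid to 180 mm above the cart top; front face 51 mm behind this origin, right end 15 mm left of it): come down straight from above.

How it is judged:
By the outcome, as a careful person would: the job done as asked, in the order asked, and still so for the second after the job is handed in, while the arm keeps its last pose, push and grip.
It also fails if it takes over 51 s, if anything falls off the work surface, if the arm or the gripper's body presses on something with over 40 N, if the wrist force passes 120 N, or if a joint passes its speed limit or range.

## Robot

A 6-joint arm with a two-finger parallel gripper is mounted at the origin on a cart in front of the work surface, level with it; the furniture and walls round the work are solid. World frame = base frame: x ahead of the robot, y to its left, z up, the work surface at z = 0. Lengths are in m, angles in rad, forces in N, time in s.
With the tool pointing down it reaches from about 0.35 to 0.975 m from the base axis. Payload 4.9 kg.
Tool frame: the origin (TCP) lies midway between the tips of the shut fingers; the grasp point (between the pads) lies 19 mm behind it; z points along the fingers, y is the line along which they close (so a half turn about z gives the same grasp; the last joint's range is limited). The gripper opens to 85 mm and grips with 20 to 120 N. Pads are 22 mm wide; open, the fingers measure 114 mm over their backs; the gripper's body (76 mm by 85 mm) begins 54 mm behind the grasp point. The pads swing forward as they close: fully open they stand 13 mm farther back than shut.
Start: joints at [-1.366, 0.053, 1.613, -0, 1.476, -0.119], TCP at [0.199, -0.593, 0.201] pointing down, gripper open.
Joint ranges: [-3.01, 3.01], [-1.01, 2.22], [0.06, 2.58], [-1.02, 4.17], [0.09, 2.62], [-3.14, 3.14]. Speed limits (rad/s): [2.57, 2.57, 3.14, 3.14, 3.14, 3.14].

## Interface

Orientations are given as a rotation vector (axis times angle).
In Python, from station import ctrl, optics, job gives the robot as it stands.
- The arm moves only by the shell command python3 -m jog 'ROWS' [OPENING] [FORCE]. ROWS is JSON, a list of rows, each a list of 2 entries, a list of its own where there are three numbers: the shift along the tool's x, y, z in m, then the turn, a rotation vector about the tool's x, y, z in rad. A call has 1 to 5 rows; each row is the pose to reach, as a shift and turn from the pose commanded when the call began, along the tool's axes at that moment; what a row does not reach only later rows make up. A row lasts 1/10 s, in which the tool goes at most 50 mm and 8.59 degrees, less where a joint would pass 70% of its speed; a pose out of reach is approached as far as the arm can. A call with a gripper value outside its range is refused whole. OPENING is the opening, from 0 (shut) to 1 (fully open), set as the call begins (- or left out, the last holds). The fingers move at their own pace and stop on an object; FORCE is the grip in N (left out, the last holds). Time passes only in rows, so rows that repeat a pose let the fingers close. It gives the time, the measured TCP pose, the force, the opening and the grip force at its end, in the units of the state.
- ctrl.get_obs(): the state, without advancing time (a new reading comes with each control period).
- optics.get_image(name): name is "scene" or "top" or "wrist"; returns a dict with "image" (480x640x3 uint8, blue, green, red), "fx", "fy", "cx", "cy" (pixels), "rvec" (rotation vector, rad) and "tvec" (3), from world to camera coordinates, as OpenCV has them; the wrist camera has in their place "mount" (4x4, takes a point from camera to tool coordinates, whose origin is the TCP and whose axes are the flange's). Camera axes: x right, y down, z forward; pixel columns grow to the right and rows downward; lengths in m; the calibration is good to about 2 mm. A picture is of the moment at which its call begins: read the wrist's pose just before it. There is no depth.
- job.finish_job(): hands the job in; it is judged then, once.
The state is a dict: "t": time; "q": joint angles; "dq": joint speeds; "effort": joint torques, N m; "tool_pos": TCP position; "tool_rot": TCP orientation; "contact_force": force on the tool from outside, world axes, zero at the start; "wrist_torque": the same for the moment, N m; "opening": finger opening in m; "grip_force": force on a finger pad.
Only numpy, scipy, OpenCV 4.12 (cv2) and the standard library are available. Lean on these libraries where they do the work, as an engineer would, in place of code of your own. Each camera call takes 0.05 s, during which the arm holds its last target. There are 200 camera calls.

## Working session

There is one attempt and no reset: what is moved stays moved. The work goes in short steps, Python scripts to look and compute and a shell command to move; the robot and the scene stay as the last step left them, time stands still between calls to the robot, and variables do not carry over. Pictures are saved under pics/ and viewed, at most 10 in all, crops included, and the job is handed in when it is done.

```bash
ls; mkdir -p pics
cat > h.py <<'E'
import numpy as np, cv2, json
from scipy.spatial.transform import Rotation as R
from station import ctrl, optics, job
def cam(name):
    o=ctrl.get_obs(); d=optics.get_image(name)
    K=np.array([[d['fx'],0,d['cx']],[0,d['fy'],d['cy']],[0,0,1.]])
    if name=='wrist':
        T=np.eye(4); T[:3,:3]=R.from_rotvec(o['tool_rot']).as_matrix(); T[:3,3]=o['tool_pos']
        M=T@np.array(d['mount']); Rc,c=M[:3,:3],M[:3,3]
    else:
        Rw=R.from_rotvec(np.ravel(d['rvec'])).as_matrix(); Rc=Rw.T; c=-Rc@np.ravel(d['tvec'])
    return d['image'],K,Rc,c
def ray(K,Rc,u,v): 
    r=Rc@np.linalg.inv(K)@np.array([u,v,1.]); return r/np.linalg.norm(r)
def onz(K,Rc,c,u,v,z):
    r=ray(K,Rc,u,v); return c+r*(z-c[2])/r[2]
def proj(K,Rc,c,p):
    q=K@(Rc.T@(np.array(p)-c)); return q[:2]/q[2]
def tri(obs):
    A=np.zeros((3,3));b=np.zeros(3)
    for K,Rc,c,u,v in obs:
        r=ray(K,Rc,u,v);P=np.eye(3)-np.outer(r,r);A+=P;b+=P@c
    return np.linalg.solve(A,b)
E
python3 - <<'E'
from h import *
import pickle
for n in ('scene','top','wrist'):
    im,K,Rc,c=cam(n); cv2.imwrite(f'pics/{n}0.png',im); print(n,K[0,0],c.round(3),Rc[:,2].round(2)); pickle.dump((im,K,Rc,c),open(n+'0.pkl','wb'))
print(ctrl.get_obs())
E
```

```text
pics
scene 469.8208339189722 [ 0.386 -0.698  0.835] [ 0.1   0.48 -0.87]
top 606.0962077509378 [ 0.391 -0.29   0.978] [ 0.13 -0.02 -0.99]
wrist 338.3948917974768 [ 0.267 -0.569  0.373] [-0.27 -0.09 -0.96]
{'t': 0.15, 'q': array([-1.36604695e+00,  5.32100060e-02,  1.61398141e+00, -7.26551133e-06,
        1.47599857e+00, -1.18984085e-01]), 'dq': array([ 1.30992118e-03,  8.39833756e-05, -4.47238392e-03, -1.60503593e-03,
        5.60772052e-04,  2.01716106e-03]), 'effort': array([ 1.48285591e-05, -3.94242597e+01, -3.70722163e+01, -1.54551312e-04,
        4.69596780e-03,  2.04261789e-05]), 'tool_pos': array([ 0.19871576, -0.5920036 ,  0.20004082]), 'tool_rot': array([-3.09895138e+00, -5.06045565e-01,  1.18852712e-04]), 'contact_force': array([ 0.01906089, -0.29311953,  0.32845252]), 'wrist_torque': array([-0.03388607, -0.03612591,  0.0081525 ]), 'grip_force': 0.0, 'opening': 0.08539847330420915}
```

View pics/scene0.png

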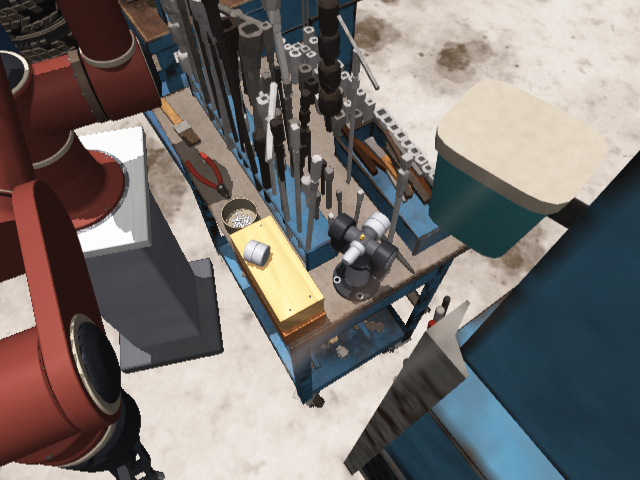

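View pics/top0.png

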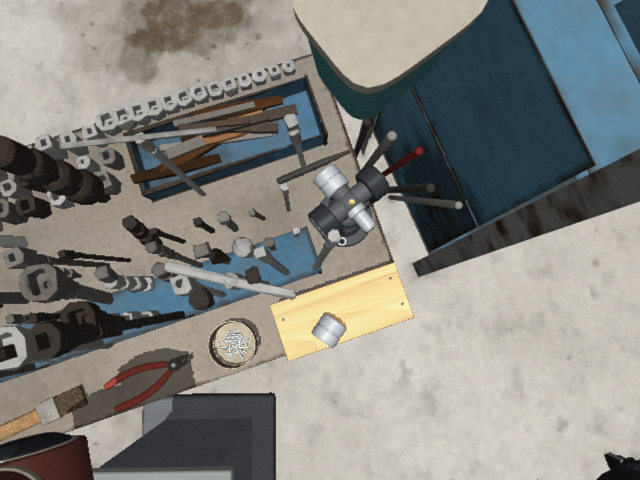

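Scene: cap at (257,252) on the timber, bare trunnion near (352,255). Top: cap at (328,330), bare trunnion near (363,219), fitted cap (328,178). Next, enlarged crops.

Run:
```python
from h import *
import pickle
out=[]
for n,boxes in (('scene',[(225,225,75),(325,205,75)]),('top',[(295,290,75),(303,157,75)])):
    im=pickle.load(open(n+'0.pkl','rb'))[0]
    out.append(np.hstack([cv2.resize(im[y:y+s,x:x+s+25],(400,300),interpolation=cv2.INTER_CUBIC) for x,y,s in boxes]))
cv2.imwrite('pics/crop.png',np.vstack(out))
```

```text
(no output)
```

View pics/crop.png

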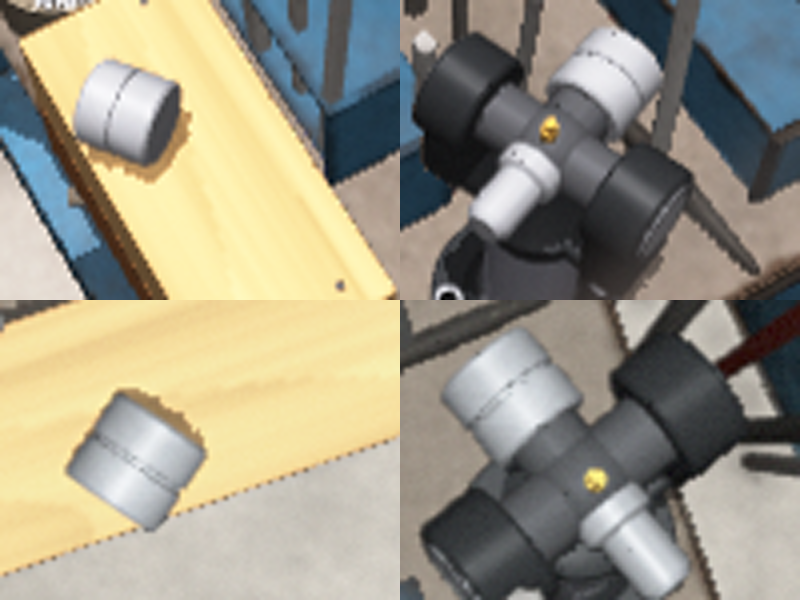

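Run:
```python
from h import *
import pickle
S=pickle.load(open('scene0.pkl','rb'))[1:];T=pickle.load(open('top0.pkl','rb'))[1:]
def t(a,b,n):
    p=tri([(*S,*a),(*T,*b)]);print(n,p.round(4),'err',(proj(*S,p)-a).round(1),(proj(*T,p)-b).round(1))
t((256.7,253),(329.2,330),'cap')
t((346.7,261.2),(370.5,227.5),'tip')
t((362.2,237),(351.7,202),'plug')
# fitted cap outer end centre: scene crop ~ (630,55)?, top crop (475,370)
t((325+235/4,205+60/4),(303+75/4,157+65/4),'fitcap end')
# cap ends in scene & top at z .129
for n,C,uv in (('sc right face',S,(225+165/4,225+122/4)),('sc left',S,(225+90/4,225+102/4)),('top upper-left',T,(295+97/4,290+112/4)),('top lower-right',T,(295+178/4,290+190/4)),
 ('top ul2',T,(295+125/4,290+90/4)),('top ll',T,(295+68/4,290+168/4)),('top lr',T,(295+153/4,290+230/4)),('top ur',T,(295+206/4,290+153/4))):
    print(n,onz(*C,*uv,.129).round(4))
for n,uv in (('tb a',(413,317)),('tb b',(288,360)),('tb c',(397,265)),('tb d',(272,303))): print(n,onz(*T,*uv,.11).round(3))
```

```text
cap [ 0.3677 -0.3109  0.1299] err [-0.3  0.1] [-0.  -0.4]
tip [ 0.5084 -0.3693  0.1508] err [-0.9  0.2] [ 0.1 -1. ]
plug [ 0.5401 -0.3425  0.1726] err [-0.7  0.2] [ 0.1 -0.9]
fitcap end [ 0.5891 -0.3032  0.1452] err [-2.2  0.5] [ 0.3 -2.7]
sc right face [ 0.3833 -0.3187  0.129 ]
sc left [ 0.3536 -0.3023  0.129 ]
top upper-left [ 0.3838 -0.2974  0.129 ]
top lower-right [ 0.3567 -0.3251  0.129 ]
top ul2 [ 0.3912 -0.3072  0.129 ]
top ll [ 0.3647 -0.2871  0.129 ]
top lr [ 0.3432 -0.3163  0.129 ]
top ur [ 0.3693 -0.335   0.129 ]
tb a [ 0.384 -0.431  0.11 ]
tb b [ 0.326 -0.253  0.11 ]
tb c [ 0.458 -0.41   0.11 ]
tb d [ 0.405 -0.231  0.11 ]
```

Run:
```python
from h import *
import pickle
im,K,Rc,c=pickle.load(open('wrist0.pkl','rb')); uv=proj(K,Rc,c,(.368,-.311,.129)); print(uv)
s=pickle.load(open('scene0.pkl','rb'))[0]
a=s[232:274,236:278].astype(float); a=np.clip((a-20)*2,0,255).astype(np.uint8)
out=[cv2.resize(a,(400,400),interpolation=cv2.INTER_NEAREST)]
u,v=map(int,uv)
if 20<u<620 and 20<v<460:
    b=im[max(v-40,0):v+40,max(u-40,0):u+40]; out.append(cv2.resize(b,(400,400),interpolation=cv2.INTER_NEAREST))
cv2.imwrite('pics/face.png',np.hstack(out))
```

```text
[ -67.95651013 -202.54752824]
```

View pics/face.png

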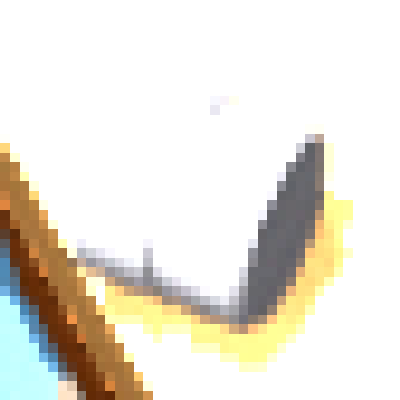

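The end face visible in the scene view, at yaw about -37°, is plain. So the hole probably faces yaw 143°, towards the robot. I'll move over the cap with the wrist camera on that side and check.

```bash
cat > go.py <<'E'
# python3 go.py x y z yaw(tool x, deg) [pitch up deg]: prints shift/turn in tool axes
import sys; from h import *
a=list(map(float,sys.argv[1:])); o=ctrl.get_obs()
R0=R.from_rotvec(o['tool_rot']); y=np.radians(a[3]); x=np.array([np.cos(y),np.sin(y),0]); z=np.array([0,0,-1.])
Rt=R.from_matrix(np.c_[x,np.cross(z,x),z])
if len(a)>4: Rt=Rt*R.from_rotvec([0,np.radians(a[4]),0])
s=R0.inv().apply(np.array(a[:3])-o['tool_pos']); w=(R0.inv()*Rt).as_rotvec()
print('shift',s.round(4),'turn',w.round(3),'q',o['q'].round(2),'pos',o['tool_pos'].round(4),'xyaw',np.degrees(np.arctan2(*R0.as_matrix()[1::-1,0])).round(2),'t',o['t'],'F',o['contact_force'].round(1),'op',round(o['opening'],4))
E
python3 go.py .368 -.311 .25 143
```

```text
shift [ 0.2499 -0.2126 -0.0496] turn [-1.000e-03 -2.000e-03 -2.172e+00] q [-1.37  0.05  1.61 -0.    1.48 -0.12] pos [ 0.1987 -0.592   0.2   ] xyaw 18.55 t 0.15 F [ 0.  -0.3  0.3] op 0.0854
```

```bash
python3 -m jog '[[[0,0,-0.05],[0,0,-0.15]],[[0.04,-0.034,-0.05],[0,0,-0.3]],[[0.08,-0.068,-0.05],[0,0,-0.45]],[[0.12,-0.102,-0.05],[0,0,-0.6]],[[0.16,-0.136,-0.05],[0,0,-0.75]]]' 1 && python3 go.py .368 -.311 .25 143
```

```text
t: 0.65
tool_pos: [0.3026, -0.4194, 0.2507]
tool_rot: [-2.695, -1.614, -0.0]
contact_force: [1.0, -0.5, 1.1]
opening: 0.0854
grip_force: 0.0
shift [0.1265 0.0064 0.0007] turn [ 0.    -0.    -1.417] q [-1.09 -0.23  1.8   0.    1.58 -0.6 ] pos [ 0.3026 -0.4194  0.2507] xyaw 61.83 t 0.65 F [ 1.  -0.5  1.1] op 0.0854
```

```bash
python3 -m jog '[[[0.042,0.002,0],[0,0,-0.15]],[[0.084,0.004,0],[0,0,-0.3]],[[0.126,0.006,0],[0,0,-0.45]],[[0.126,0.006,0],[0,0,-0.6]],[[0.126,0.006,0],[0,0,-0.75]]]' >/dev/null; python3 -m jog '[[[0,0,0],[0,0,-0.15]],[[0,0,0],[0,0,-0.3]],[[0,0,0],[0,0,-0.45]],[[0,0,0],[0,0,-0.6]],[[0,0,0],[0,0,-0.67]]]' && python3 go.py .368 -.311 .25 143
python3 - <<'E'
from h import *
import pickle
im,K,Rc,c=cam('wrist'); pickle.dump((im,K,Rc,c),open('w1.pkl','wb')); print(c,Rc[:,2],proj(K,Rc,c,(.368,-.311,.129)))
cv2.imwrite('pics/w1.png',im)
E
```

```text
t: 1.65
tool_pos: [0.3673, -0.3131, 0.2506]
tool_rot: [-0.993, -2.98, -0.001]
contact_force: [0.3, 0.2, -0.8]
opening: 0.0857
grip_force: 0.0
shift [0.0007 0.0021 0.0006] turn [ 0.    -0.001  0.002] q [-0.86 -0.32  1.87 -0.    1.59 -1.79] pos [ 0.3673 -0.3131  0.2506] xyaw 143.13 t 1.65 F [ 0.3  0.2 -0.8] op 0.0857
[ 0.30940931 -0.26967515  0.42332165] [ 0.22536615 -0.16923124 -0.95946386] [324.96512811 224.18351821]
```

View pics/w1.png

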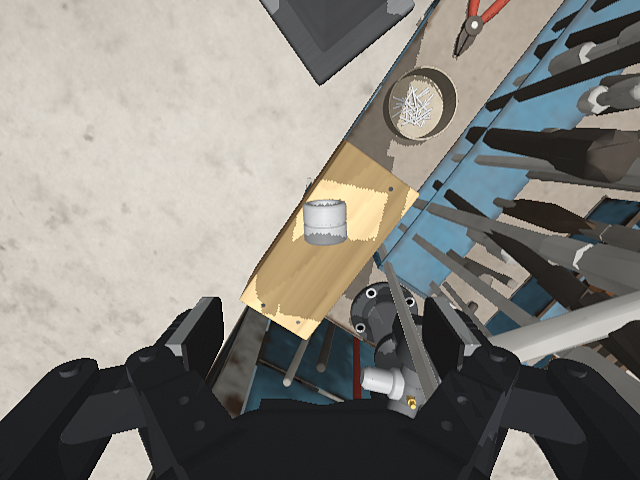

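The wrist view shows the cap at (325,222), where I predicted it. Its axis runs up the image, and its upper end at about (325,203) looks like an open rim. I'll enlarge that area and measure the side edges.

Run:
```python
from h import *
import pickle
im,K,Rc,c=pickle.load(open('w1.pkl','rb'))
x0,y0=295,190
b=im[y0:y0+65,x0:x0+65]; cv2.imwrite('pics/w1c.png',cv2.resize(b,(585,585),interpolation=cv2.INTER_NEAREST))
hsv=cv2.cvtColor(b,cv2.COLOR_BGR2HSV); m=((hsv[...,1]<40)).astype(np.uint8)
n,l,st,ce=cv2.connectedComponentsWithStats(m); k=l[32,30]; k=k or 1+st[1:,4].argmax()
mm=(l==k).astype(np.uint8); print(st[k],ce[k])
L=[];Rr=[]
for r in range(20,46):
    xs=np.nonzero(mm[r])[0]; L.append((xs.min(),r)); Rr.append((xs.max()+1,r))
pl=np.polyfit([p[1] for p in L],[p[0] for p in L],1);pr=np.polyfit([p[1] for p in Rr],[p[0] for p in Rr],1);print(pl,pr)
# mid line at two rows -> world yaw at z .129
P=[onz(K,Rc,c,x0+(np.polyval(pl,r)+np.polyval(pr,r))/2,y0+r,.129) for r in (20,45)]
d=P[0]-P[1]; print(P,np.degrees(np.arctan2(d[1],d[0])))
cen=(x0+ce[k][0],y0+ce[k][1]); print('centre z.129',onz(K,Rc,c,*cen,.129))
T=pickle.load(open('top0.pkl','rb'))[1:]; print('tri top+wrist',tri([(K,Rc,c,*cen),(*T,329.2,330)]))
# trunnion tip guess
```

```text
[   8   10   44   45 1830] [29.65136612 31.73387978]
[0.04991453 7.22393162] [4.92307692e-02 4.97846154e+01]
[array([ 0.35743028, -0.30362203,  0.129     ]), array([ 0.37645781, -0.31645064,  0.129     ])] 146.0116393775057
centre z.129 [ 0.36603161 -0.30987908  0.129     ]
tri top+wrist [ 0.36707452 -0.31090708  0.12303126]
```

View pics/w1c.png

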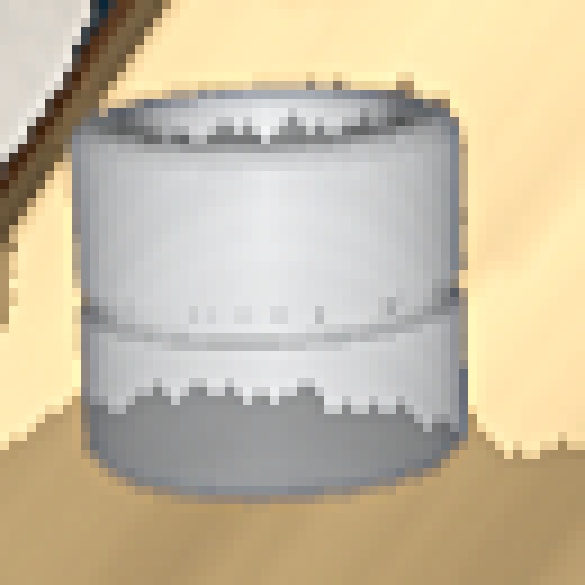

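The open end is clearly at the top of that crop, at about (265,115), so the hole faces yaw 145°. Next I'll descend and grip.

```bash
python3 go.py .3688 -.3119 .111 145
```

```text
shift [-0.0006  0.0019  0.1396] turn [ 0.    -0.001 -0.032] q [-0.86 -0.32  1.87  0.    1.59 -1.79] pos [ 0.3673 -0.3131  0.2506] xyaw 143.16 t 1.7 F [-0.5 -0.1 -0.1] op 0.0851
```

```bash
python3 -m jog '[[[-0.0005,0.002,0.03],[0,0,-0.032]],[[-0.0005,0.002,0.07],[0,0,-0.032]],[[-0.0005,0.002,0.11],[0,0,-0.032]],[[-0.0005,0.002,0.135],[0,0,-0.032]],[[-0.0005,0.002,0.1395],[0,0,-0.032]]]' 1 60; python3 -m jog '[[[0,0,0],[0,0,0]]]'; python3 go.py .3688 -.3119 .111 145
```

```text
t: 2.2
tool_pos: [0.3669, -0.3096, 0.1071]
tool_rot: [-0.952, -2.987, -0.007]
contact_force: [0.0, 0.2, -1.0]
opening: 0.0858
grip_force: 0.0
t: 2.3
tool_pos: [0.3687, -0.3116, 0.111]
tool_rot: [-0.953, -2.992, -0.001]
contact_force: [0.1, 1.1, -0.4]
opening: 0.0853
grip_force: 0.0
shift [-0.0002 -0.0002 -0.    ] turn [ 0.    -0.002 -0.006] q [-0.86 -0.22  2.02  0.    1.34 -1.81] pos [ 0.3687 -0.3116  0.111 ] xyaw 144.68 t 2.3 F [ 0.1  1.1 -0.4] op 0.0853
```

```bash
for i in 1 2; do python3 -m jog '[[[0,0,0],[0,0,0]],[[0,0,0],[0,0,0]],[[0,0,0],[0,0,0]],[[0,0,0],[0,0,0]]]' 0 60; done; python3 -m jog '[[[0,0,-0.01],[0,0,0]],[[0,0,-0.04],[0,0,0]],[[0,0,-0.08],[0,0,0]],[[0,0,-0.12],[0,0,0]],[[0,0,-0.14],[0,0,0]]]'
python3 - <<'E'
from h import *
import pickle
im,K,Rc,c=cam('wrist'); pickle.dump((im,K,Rc,c),open('w2.pkl','wb'))
cv2.imwrite('pics/w2.png',im)
o=ctrl.get_obs();print(o['opening'],o['grip_force'],o['contact_force'])
E
```

```text
t: 2.7
tool_pos: [0.3695, -0.3125, 0.1126]
tool_rot: [0.952, 2.992, -0.002]
contact_force: [-0.3, -0.7, -0.4]
opening: 0.0282
grip_force: 0.0
t: 3.1
tool_pos: [0.3719, -0.3147, 0.118]
tool_rot: [0.95, 2.986, -0.006]
contact_force: [-1.3, 3.6, 20.1]
opening: -0.0002
grip_force: 13.7
t: 3.6
tool_pos: [0.3699, -0.313, 0.256]
tool_rot: [0.951, 2.989, -0.005]
contact_force: [1.4, -1.1, 0.1]
opening: -0.0
grip_force: 0.0
0.00021071042831960173 0.0 [ 0.42863749 -0.12294197  2.27262556]
```

View pics/w2.png

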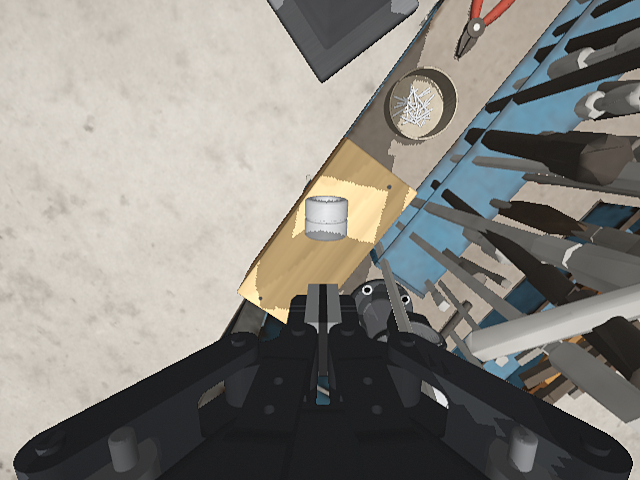

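The grasp missed: the fingers shut fully, and the cap still lies at (326,217). I'll check the geometry, comparing where the TCP and the fingertips project against the cap.

Run:
```python
from h import *
import pickle
im,K,Rc,c=pickle.load(open('w2.pkl','rb')); o=ctrl.get_obs(); T=R.from_rotvec(o['tool_rot']).as_matrix()
print('tcp px',proj(K,Rc,c,o['tool_pos']), 'tool x',T[:,0].round(3))
M=np.array(optics.get_image('wrist')['mount']);print(M.round(3))
for n in ('w1','w2'):
    im,K,Rc,c=pickle.load(open(n+'.pkl','rb'));print(n,c)
    b=im[190:255,295:360];hsv=cv2.cvtColor(b,cv2.COLOR_BGR2HSV);m=((hsv[...,1]<40)).astype(np.uint8)
    k,l,st,ce=cv2.connectedComponentsWithStats(m);j=1+st[1:,4].argmax();p=ce[j]+[295,190]
    print(st[j],p,onz(K,Rc,c,*p,.129).round(4),'axis proj of .368,-.311',proj(K,Rc,c,(.368,-.311,.129)))
S=pickle.load(open('scene0.pkl','rb'))
print('scene tcp@start',proj(*S[1:],(.1987,-.592,.2)))
for n in ('scene','top'):
    im,K,Rc,c=cam(n);pickle.dump((im,K,Rc,c),open(n+'1.pkl','wb'));print(n,proj(K,Rc,c,o['tool_pos']))
    cv2.imwrite(f'pics/{n}1.png',im)
a=[cv2.imread(f'pics/{n}1.png') for n in ('scene','top')]
cv2.imwrite('pics/both1.png',np.hstack([cv2.resize(a[0][150:350,170:370],(400,400)),cv2.resize(a[1][200:400,230:430],(400,400))]))
```

```text
tcp px [322.05439961 281.71195132] tool x [-0.816  0.578 -0.01 ]
[[-0.    -0.959 -0.282  0.072]
 [ 1.     0.    -0.     0.   ]
 [ 0.    -0.282  0.959 -0.173]
 [ 0.     0.     0.     1.   ]]
w1 [ 0.30940931 -0.26967515  0.42332165]
[   8   10   44   45 1830] [324.65136612 221.73387978] [ 0.366  -0.3099  0.129 ] axis proj of .368,-.311 [324.96512811 224.18351821]
w2 [ 0.31013202 -0.27034692  0.42829836]
[  10    6   43   45 1787] [325.71012871 217.63570229] [ 0.3676 -0.3082  0.129 ] axis proj of .368,-.311 [323.3878704  219.74587247]
scene tcp@start [151.46668376 446.67726899]
scene [248.89229192 212.93826367]
top [334.46570686 330.01070389]
```

View pics/both1.png

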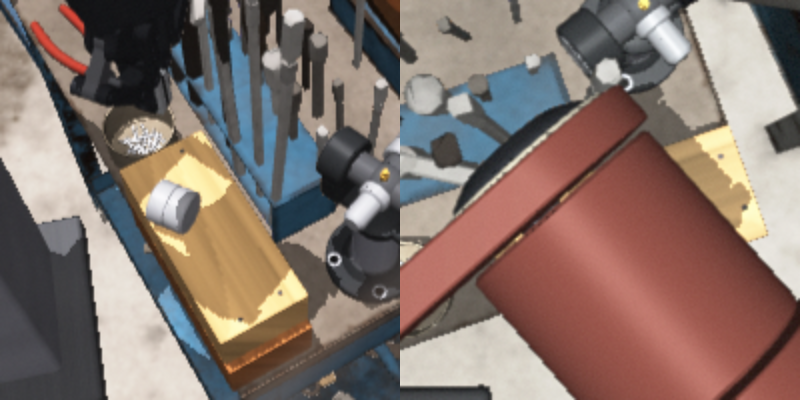

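```bash
python3 - <<'E'
from h import *
import pickle
for n in ('w1','w2'):
    im,K,Rc,c=pickle.load(open(n+'.pkl','rb'))
    b=im[190:255,295:360];m=(cv2.cvtColor(b,cv2.COLOR_BGR2HSV)[...,1]<40).astype(np.uint8)
    k,l,st,ce=cv2.connectedComponentsWithStats(m);mm=l==1+st[1:,4].argmax()
    rows=range(20,42);mid=[(np.nonzero(mm[r])[0].min()+np.nonzero(mm[r])[0].max()+1)/2 for r in rows]
    p=np.polyfit(rows,mid,1);P=[onz(K,Rc,c,295+np.polyval(p,r),190+r,.129) for r in (20,41)];d=P[0]-P[1];print(n,np.degrees(np.arctan2(d[1],d[0])))
im=pickle.load(open('w2.pkl','rb'))[0]; g=cv2.cvtColor(im,cv2.COLOR_BGR2GRAY)
for col in (312,318,322,328,334): print(col,g[262:330:3,col])
print(g[300,290:356:2])
E
python3 go.py .3704 -.310 .17 145
```

```text
w1 146.09717347410606
w2 143.97476430980032
312 [165 166 165 162 158 159 161 142 100 100 100 100 100 100 100 101 102 100
 100 100 127 111  30]
318 [164 160 159 162 157 156 154 142 108 109 109 112 111 111 104  91  91  92
  69  70  93 121 122]
322 [158 162 160 156 156 152 154 136  27  27  28  28  26  27  28  27  27  25
  25  27  35  50  50]
328 [156 156 154 152 153 149 153 144 103 103 102 103 103 103 104 104 104 104
 105 106 134 173 178]
334 [152 153 150 150 156 161 167 153 100 101 100 101 101 100 100 101 101 100
 100 100 129  17  30]
[164  19  31  31  32  31  31  29  76 101 101 100 100 101 112  24  27  25
  13 103 101 100 101 100 107  27  32  32  33  32  31  31  22]
shift [-0.0001  0.0024  0.0812] turn [ 0.    -0.    -0.005] q [-0.86 -0.32  1.87 -0.    1.59 -1.81] pos [ 0.369  -0.3119  0.2512] xyaw 144.72 t 3.8 F [-0.2  0.5  0. ] op 0.0004
```

The image, the chord height and the press on the cap top all agree: the real fingertips sit about 29 mm behind the reported TCP, so they closed over the top of the cap. I'll go deeper, watching the force.

```bash
python3 -m jog '[[[0,0.0024,0.02],[0,0,0]],[[0,0.0024,0.04],[0,0,0]],[[0,0.0024,0.06],[0,0,0]],[[0,0.0024,0.08],[0,0,0]],[[0,0.0024,0.1],[0,0,0]]]' 1 40 | grep -E 'pos|force|open'; python3 -m jog '[[[0,0,0.01],[0,0,0]],[[0,0,0.02],[0,0,0]],[[0,0,0.03],[0,0,0]],[[0,0,0.04],[0,0,0]],[[0,0,0.045],[0,0,0]]]' | grep -E 'pos|force|open';python3 -m jog '[[[0,0,0.005],[0,0,0]],[[0,0,0.01],[0,0,0]],[[0,0,0.01],[0,0,0]]]' | grep -E 'pos|force|open'; python3 go.py .3704 -.310 .085 145
```

```text
tool_pos: [0.3692, -0.3087, 0.1479]
contact_force: [0.2, 0.2, 0.1]
opening: 0.0725
grip_force: 0.0
tool_pos: [0.3702, -0.3098, 0.1056]
contact_force: [1.1, -0.7, 0.0]
opening: 0.0853
grip_force: 0.0
tool_pos: [0.3702, -0.3098, 0.0959]
contact_force: [0.2, -0.1, 1.0]
opening: 0.0854
grip_force: 0.0
shift [-0.0002 -0.      0.0109] turn [ 0.    -0.001 -0.005] q [-0.85 -0.21  2.04 -0.    1.31 -1.81] pos [ 0.3702 -0.3098  0.0959] xyaw 144.72 t 5.1 F [ 0.2 -0.1  1. ] op 0.0854
```

```bash
python3 -m jog '[[[0,0,0.006],[0,0,0]],[[0,0,0.012],[0,0,0]],[[0,0,0.012],[0,0,0]]]' | grep -E 'pos|force|open'; python3 -m jog '[[[0,0,0.012],[0,0,0]],[[0,0,0.012],[0,0,0]],[[0,0,0.012],[0,0,0]]]'>/dev/null; python3 go.py .3704 -.310 .085 145
```

```text
tool_pos: [0.3699, -0.3095, 0.0834]
contact_force: [-0.2, 0.0, 0.9]
opening: 0.0853
grip_force: 0.0
shift [-0.0009  0.0001 -0.0135] turn [-0.    -0.002 -0.005] q [-0.85 -0.18  2.06 -0.    1.26 -1.81] pos [ 0.3696 -0.3096  0.0715] xyaw 144.73 t 5.7 F [-2.6  0.2 -1.7] op 0.0857
```

```bash
python3 -m jog '[[[0,0,-0.005],[0,0,0]],[[0,0,-0.005],[0,0,0]]]' | grep -E 'pos|force'; for i in 1 2; do python3 -m jog '[[[0,0,0],[0,0,0]],[[0,0,0],[0,0,0]],[[0,0,0],[0,0,0]],[[0,0,0],[0,0,0]]]' 0 60| grep -E 'pos|force|open'; done
```

```text
tool_pos: [0.3713, -0.3106, 0.0788]
contact_force: [0.4, -0.2, -0.5]
grip_force: 0.0
tool_pos: [0.3712, -0.3107, 0.0787]
contact_force: [0.9, 0.6, 7.5]
opening: 0.0372
grip_force: 63.9
tool_pos: [0.3712, -0.3107, 0.0787]
contact_force: [-0.3, 1.0, 5.0]
opening: 0.0371
grip_force: 62.5
```

Gripped: 37 mm opening at 62 N. The cap axis lies about 50 mm behind the reported TCP. I'll lift and turn towards the trunnion.

```bash
python3 -m jog '[[[0,0,-0.02],[0,0,0]],[[0,0,-0.06],[0,0,0]],[[0,0,-0.1],[0,0,0]],[[0,0,-0.14],[0,0,0.15]],[[0,0,-0.15],[0,0,0.3]]]' >/dev/null; python3 -m jog '[[[0,0,0],[0,0,0.15]],[[0,0,0],[0,0,0.3]],[[0,0,0],[0,0,0.45]],[[0,0,0],[0,0,0.6]],[[0,0,0],[0,0,0.74]]]' | grep -E 'open|force'; python3 -m jog '[[[0,0,0],[0,0,0.15]],[[0,0,0],[0,0,0.3]],[[0,0,0],[0,0,0.45]],[[0,0,0],[0,0,0.6]],[[0,0,0],[0,0,0.75]]]' | grep -E 'open|force'; python3 go.py .46 -.408 .17 39.5
```

```text
contact_force: [0.6, 0.4, -3.3]
opening: 0.0368
grip_force: 60.9
contact_force: [-0.3, 0.1, -2.0]
opening: 0.037
grip_force: 60.9
shift [0.0014 0.1338 0.0553] turn [-0.003 -0.     0.04 ] q [-0.85 -0.31  1.9   0.    1.55 -0.01] pos [ 0.3699 -0.3094  0.2257] xyaw 41.81 t 8.2 F [-0.3  0.1 -2. ] op 0.037
```

```bash
python3 -m jog '[[[0,0.04,0],[0,0,0.04]],[[0,0.08,0],[0,0,0.04]],[[0,0.12,0.02],[0,0,0.04]],[[0.0015,0.134,0.055],[0,0,0.04]],[[0.0015,0.134,0.055],[0,0,0.04]]]' | grep -E 'open|force'; python3 go.py .46 -.408 .10 39.5
python3 - <<'E'
from h import *
import pickle
d=cam('wrist'); pickle.dump(d,open('w3.pkl','wb')); im=d[0]
for p in ((.5084,-.3693,.15),(.5401,-.3425,.1726)): print(proj(*d[1:],p))
t=pickle.load(open('top0.pkl','rb')); s=pickle.load(open('scene0.pkl','rb'))
A=cv2.resize(im[120:480,160:480],(533,600),interpolation=cv2.INTER_CUBIC)
B=cv2.resize(t[0][190:240,335:380],(267,300),interpolation=cv2.INTER_CUBIC); C=cv2.resize(s[0][235:280,335:375],(267,300),interpolation=cv2.INTER_CUBIC)
cv2.imwrite('pics/w3.png',np.hstack([A,np.vstack([B,C])]))
E
```

```text
contact_force: [-0.8, 1.4, -4.5]
opening: 0.0367
grip_force: 61.3
shift [-0.0007  0.0028  0.0639] turn [-0.014  0.     0.006] q [-0.85  0.06  1.67  0.    1.43  0.03] pos [ 0.4593 -0.4061  0.1639] xyaw 39.86 t 8.7 F [-0.8  1.4 -4.5] op 0.0367
[330.07416696 160.63812162]
[330.44088749  66.62622057]
```

View pics/w3.png

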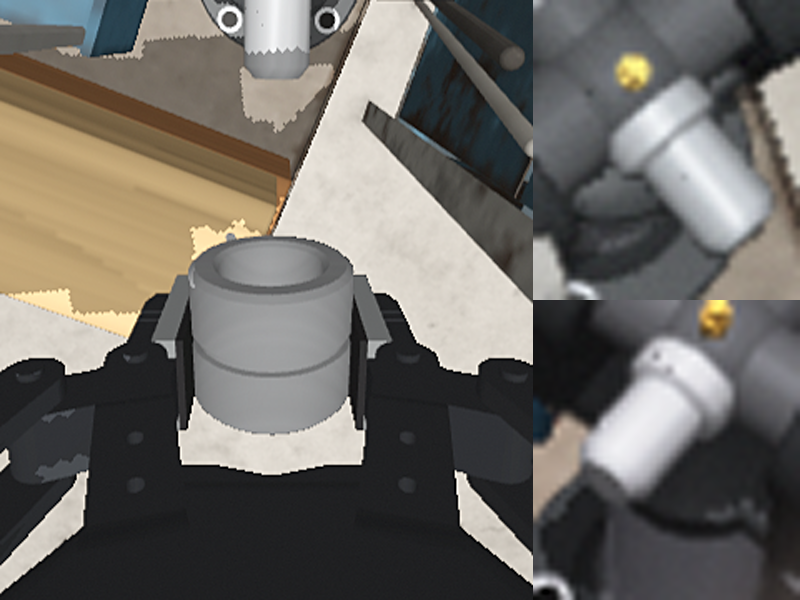

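The wrist view shows the cap held level with its mouth towards the trunnion, mouth centre at about (323,281). The pin ends at about (325,166). I'll measure the pin edges numerically.

Run:
```python
from h import *
import pickle
im,K,Rc,c=pickle.load(open('w3.pkl','rb')); g=cv2.cvtColor(im,cv2.COLOR_BGR2GRAY)
print(K[0,2],K[1,2],c)
for r in (135,140,145,150,156,160,164): print(r,g[r,298:354:2])
print(g[150:176,325])
print(g[280,255:395:2])
```

```text
322.5672797476105 240.04916968677216 [ 0.51570438 -0.36140257  0.33656907]
135 [ 72 148 255 227 127 171 191 199 207 217 221 227 237 244 239 230 225 222
 219 212 203 189 182 162  76  61 180  80]
140 [145 146 151 152 134 172 192 200 207 215 221 227 237 244 238 229 224 222
 219 211 202 187 181 158  74  70  70  63]
145 [115 102  49  58  90 175 192 200 207 215 221 228 238 243 236 228 223 222
 217 210 201 186 182 153  68  72  60  56]
150 [112 110 109 109  93 179 199 205 216 193 226 212 216 253 152 208 209 150
 202 147 144 129 165 148 110 109 105 106]
156 [111 110 109 109  98 117 129 134 139 146 150 154 160 160 156 156 157 158
 154 151 144 136 136 116 105 109 110 110]
160 [112 110 111 102 152 102 125 133 138 145 150 153 158 159 156 156 157 157
 153 150 143 136 133 116 176 173 171 171]
164 [110 112 110  93 170 169 150 114 127 135 143 147 146 145 146 149 149 145
 142 135 126 112 158 161 163 168 168 169]
[226 156 155 158 159 159 159 159 159 159 158 154 151 148 146 143 139 149
 166 169 168 168 169 167 166 166]
[170 169 168 167 168 167 166 167 169 147 117  96 100 100 100 100 101  90
  97 115 124 131 137 141 142 146 148 153 155 158 159 160 161 161 162 160
 159 157 156 153 149 146 142 140 137 134 128 121 114  95  89  98  98  97
  98  98  96 107  79 226 220 221 222 215 216 216 214 214 216 216]
```

```bash
cat > pin.py <<'E'
from h import *
im,K,Rc,c=cam('wrist'); o=ctrl.get_obs(); T=R.from_rotvec(o['tool_rot']); g=cv2.cvtColor(im,cv2.COLOR_BGR2GRAY).astype(float)
cv2.imwrite('pics/p%.0f.png'%(o['t']*100),im)
# pin centre = point tool-frame; print tool coords of rays hitting world z=.15 for image (u,v)
import sys
a=list(map(float,sys.argv[1:]))
for u,v in zip(a[::2],a[1::2]):
    p=onz(K,Rc,c,u,v,.15); print((u,v),p.round(4),'tool',T.inv().apply(p-o['tool_pos']).round(4))
print('pos',o['tool_pos'].round(4),'z axis',T.as_matrix()[:,2].round(3),'F',o['contact_force'].round(1))
E
python3 -m jog '[[[0,0.0018,0.02],[-0.014,0,0]],[[0,0.0018,0.04],[-0.014,0,0]],[[0,0.0018,0.06],[-0.014,0,0]],[[0,0.0018,0.064],[-0.014,0,0]],[[0,0.0018,0.064],[-0.014,0,0]]]' | grep -E 'pos|open|force'
python3 -m jog '[[[0,0,0],[0,0,0]],[[0,0,0],[0,0,0]]]' | grep -E 'pos|rot|open|force'
python3 pin.py 326 120
python3 - <<'E'
import cv2,glob,os
f=max(glob.glob('pics/p*.png'),key=os.path.getmtime); g=cv2.cvtColor(cv2.imread(f),cv2.COLOR_BGR2GRAY)
for r in range(60,180,10): print(r,g[r,284:376:2])
print(g[100:200:2,324])
E
```

```text
tool_pos: [0.4622, -0.4092, 0.1088]
contact_force: [-0.2, -0.6, -3.2]
opening: 0.037
grip_force: 61.4
tool_pos: [0.4634, -0.4106, 0.1107]
tool_rot: [2.938, 1.066, 0.009]
contact_force: [0.1, -0.2, -2.5]
opening: 0.0366
grip_force: 61.4
(326.0, 120.0) [ 0.524  -0.3599  0.15  ] tool [ 0.079   0.0008 -0.0396]
pos [ 0.4633 -0.4105  0.1104] z axis [ 0.011 -0.013 -1.   ] F [ 0.2 -1.1 -2.4]
60 [113 115 115 117 120 122 122 120 119 121 123 124 124 120 121 121 121 121
 122 123 123 119 117 113 113 113 112 113 110 103 100 106 116 115 115 116
 116 116 116 117 117 116 116 118 116 116]
70 [203 205 210 213 217 219 220 222 225 227 233 238 240 241 243 242 238 229
 222 220 217 216 217 216 212 208 204 196 189 188 179 169  96 100 101  99
 100  99 100 100  99 100 100 100 100 100]
80 [202 206 210 213 218 219 221 222 224 229 234 239 241 242 244 242 238 229
 221 221 219 217 216 215 211 207 203 196 187 184 184 172 151 136  64  67
  66  67  67  67  66  67  67  67  67  68]
90 [203 207 211 214 218 220 221 223 225 231 238 241 240 243 245 241 236 227
 221 220 219 218 217 215 211 208 202 194 186 183 183 168 147 132
[... 1090 characters left out ...]
22 221 216 211 210 140 136 134 134 117  94 110 108 108 110 110 111 108
 103  95  81  76  66  35 214 210 210 207]
160 [110 105 119 173 207 131 191 220 205 144 208 244 157 154 218 215 152 156
 151 151 153 152 149 144 137 135 134 115 102 110 110 110 110 108 105  96
  81  75  64  32 230 220 217 215 213 215]
170 [177 177 117 117 127 132 138 141 146 150 153 155 158 156 154 154 154 156
 155 154 150 147 144 138 133 130 111 158 102 105 106 108 110  99  82  69
  66  28 223 219 220 223 221 218 218 218]
[199 219 219 219 219 219 219 219 219 219 219 219 219 219 219 218 218 218
 218 218 218 217 217 217 217 216 216 218 226 148 153 154 154 153 154 150
 146 142 138 134 165 160 160 161 162 161 163 164 170  96]
```

```bash
python3 go.py .461 -.4095 .10 39.86
```

```text
shift [-0.0011 -0.0024  0.0103] turn [ 0.017 -0.     0.   ] q [-0.84  0.1   1.72 -0.    1.31  0.03] pos [ 0.4633 -0.4105  0.1104] xyaw 39.87 t 9.5 F [ 0.2 -1.1 -2.4] op 0.0365
```

```bash
python3 -m jog '[[[0,-0.001,0.01],[0.017,0,0]],[[0,-0.001,0.01],[0.017,0,0]],[[0,-0.001,0.01],[0.017,0,0]]]' | grep -E 'pos|open|force'
cat > meas.py <<'E'
from h import *
im,K,Rc,c=cam('wrist'); o=ctrl.get_obs(); T=R.from_rotvec(o['tool_rot']); g=cv2.cvtColor(im,cv2.COLOR_BGR2GRAY).astype(float)
cv2.imwrite('pics/p%.0f.png'%(o['t']*100),im)
def edges(r,lo,hi,mid):
    d=np.abs(np.diff(cv2.GaussianBlur(g[r-2:r+3],(5,5),0)[2])); 
    return lo+d[lo:mid].argmax()+.5, mid+d[mid:hi].argmax()+.5
for r in (105,115,125,135,145,155):
    a,b=edges(r,270,365,318); m=(a+b)/2; p=onz(K,Rc,c,m,r,.15); print(r,a,b,'tool',T.inv().apply(p-o['tool_pos']).round(4),'depth est',round(K[0,0]*.021/(b-a),3),'depth@.15',round((Rc.T@(p-c))[2],3))
print(g[150:200:2,322])
print('pos',o['tool_pos'].round(4),'zax',T.as_matrix()[:,2].round(3),'xax',T.as_matrix()[:,0].round(3),o['t'])
E
python3 meas.py
```

```text
tool_pos: [0.4618, -0.4088, 0.0976]
contact_force: [0.3, 0.2, -2.9]
opening: 0.037
grip_force: 61.3
105 284.5 346.5 tool [ 0.083  -0.0031 -0.052 ] depth est 0.115 depth@.15 0.112
115 284.5 346.5 tool [ 0.0799 -0.0031 -0.052 ] depth est 0.115 depth@.15 0.113
125 278.5 361.5 tool [ 0.0767 -0.0016 -0.052 ] depth est 0.086 depth@.15 0.114
135 276.5 361.5 tool [ 0.0735 -0.002  -0.052 ] depth est 0.084 depth@.15 0.115
145 285.5 345.5 tool [ 0.0702 -0.0032 -0.052 ] depth est 0.118 depth@.15 0.116
155 285.5 339.5 tool [ 0.0669 -0.0042 -0.052 ] depth est 0.132 depth@.15 0.117
[223. 224. 223. 224. 229. 147. 157. 157. 157. 157. 157. 157. 155. 152.
 149. 145. 139. 163. 163. 159. 162. 163. 164. 163. 162.]
pos [ 0.4619 -0.409   0.098 ] zax [-0.003  0.003 -1.   ] xax [ 0.768  0.641 -0.   ] 9.85
```

```bash
python3 -m jog '[[[0.005,-0.003,-0.0013],[0,0,0]],[[0.015,-0.003,-0.0013],[0,0,0]],[[0.025,-0.003,-0.0013],[0,0,0]],[[0.03,-0.003,-0.0013],[0,0,0]],[[0.03,-0.003,-0.0013],[0,0,0]]]' | grep -E 'pos|open|force'; sed -i 's/for r in (.*):/for r in (150,160,170,180,190,200,210):/; s/270,365,318/275,365,320/' meas.py; python3 meas.py
```

```text
tool_pos: [0.4841, -0.3868, 0.0999]
contact_force: [-0.1, -0.9, -2.1]
opening: 0.0368
grip_force: 61.4
150 314.5 336.5 tool [ 0.0691  0.0004 -0.0502] depth est 0.323 depth@.15 0.118
160 290.5 327.5 tool [ 0.0656 -0.0054 -0.0502] depth est 0.192 depth@.15 0.119
170 287.5 361.5 tool [ 0.0622  0.0001 -0.0502] depth est 0.096 depth@.15 0.12
180 283.5 364.5 tool [ 0.0587 -0.0001 -0.0502] depth est 0.088 depth@.15 0.121
190 291.5 357.5 tool [ 0.0551  0.0001 -0.0502] depth est 0.108 depth@.15 0.122
200 295.5 351.5 tool [ 0.0514 -0.0003 -0.0502] depth est 0.127 depth@.15 0.123
210 297.5 362.5 tool [ 0.0477  0.0021 -0.0502] depth est 0.109 depth@.15 0.125
[245. 173. 246. 207. 129. 128. 125. 122. 171. 164. 161. 162. 163. 162.
 163. 162. 162. 161. 161. 161. 160. 147. 126. 141. 163.]
pos [ 0.4836 -0.3872  0.0998] zax [-0.002  0.002 -1.   ] xax [ 0.767  0.642 -0.   ] 10.4
```

```bash
for i in 1 2; do python3 -m jog '[[[0.002,0,0],[0,0,0]],[[0.004,0,0],[0,0,0]],[[0.006,0,0],[0,0,0]],[[0.008,0,0],[0,0,0]]]' | grep -E 'pos|contact_f'; done; python3 -m jog '[[[0,0,0],[0,0,0]]]' | grep -E 'pos|contact_f|open'
```

```text
tool_pos: [0.4894, -0.3825, 0.0998]
contact_force: [0.3, 0.5, -3.5]
tool_pos: [0.4956, -0.3772, 0.0998]
contact_force: [-0.1, 0.3, -2.3]
tool_pos: [0.4957, -0.3771, 0.0998]
contact_force: [-0.2, 0.7, -3.4]
opening: 0.0371
```

```bash
for i in 1 2 3; do python3 -m jog '[[[0.0015,0,0],[0,0,0]],[[0.003,0,0],[0,0,0]],[[0.0045,0,0],[0,0,0]],[[0.005,0,0],[0,0,0]]]' | grep -E 'pos|contact_f'; done
```

```text
tool_pos: [0.4994, -0.374, 0.0998]
contact_force: [0.4, 0.5, -2.5]
tool_pos: [0.5033, -0.3708, 0.0998]
contact_force: [-0.2, -1.0, -1.5]
tool_pos: [0.5071, -0.3676, 0.0998]
contact_force: [-1.2, 0.2, -3.4]
```

```bash
for i in 1 2 3; do python3 -m jog '[[[0.001,0,0],[0,0,0]],[[0.001,0,0],[0,0,0]]]' | grep -E 'pos|contact_f'; done
```

```text
tool_pos: [0.5078, -0.367, 0.0998]
contact_force: [0.1, 0.3, -1.8]
tool_pos: [0.5086, -0.3664, 0.0998]
contact_force: [0.0, 0.5, -2.3]
tool_pos: [0.5086, -0.3664, 0.0998]
contact_force: [-3.4, -2.9, -1.9]
```

```bash
for i in 1 2; do python3 -m jog '[[[0.001,0,0],[0,0,0]],[[0.001,0,0],[0,0,0]]]' | grep -E 'pos|contact_f'; done
python3 - <<'E'
from h import *
o=ctrl.get_obs();print(o['opening'],o['grip_force'],o['wrist_torque'],o['t'])
im,K,Rc,c=cam('wrist');cv2.imwrite('pics/home.png',im[190:430,200:450])
E
```

```text
tool_pos: [0.5085, -0.3664, 0.0998]
contact_force: [-6.3, -4.4, -1.0]
tool_pos: [0.5085, -0.3664, 0.0997]
contact_force: [-8.9, -6.6, -1.4]
0.03712105600285447 61.55689435545355 [-0.91696935  1.38838139 -0.04207915] 13.5
```

View pics/home.png

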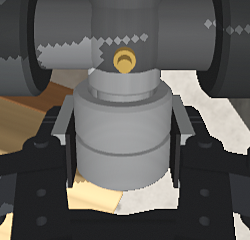

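The cap is home: its mouth sits right at the collar, at crop position (122,85), with a firm 11 N stop and no side load. Now I'll pull it straight off and lift.

```bash
python3 -m jog '[[[-0.005,0,0],[0,0,0]],[[-0.012,0,0],[0,0,0]],[[-0.02,0,0],[0,0,0]],[[-0.028,0,0],[0,0,0]],[[-0.036,0,0],[0,0,0]]]' | grep -E 'pos|contact_f'; python3 -m jog '[[[-0.01,0,0],[0,0,0]],[[-0.02,0,0],[0,0,0]],[[-0.03,0,0],[0,0,0]],[[-0.04,0,0],[0,0,0]],[[-0.04,0,0],[0,0,0]]]' | grep -E 'pos|contact_f|open'; python3 -m jog '[[[0,0,-0.03],[0,0,0]],[[0,0,-0.07],[0,0,0]],[[0,0,-0.11],[0,0,0]],[[0,0,-0.15],[0,0,0]],[[0,0,-0.18],[0,0,0]]]' | grep -E 'pos|contact_f|open';  python3 go.py .43 -.40 .28 -45
```

```text
tool_pos: [0.4828, -0.3879, 0.0998]
contact_force: [-0.1, 0.9, -3.3]
tool_pos: [0.4515, -0.4142, 0.0998]
contact_force: [-0.3, -0.3, -3.0]
opening: 0.0371
tool_pos: [0.4535, -0.4139, 0.2833]
contact_force: [0.6, 0.0, -2.4]
opening: 0.037
shift [-0.0091 -0.0257  0.0033] turn [ 0.000e+00 -1.000e-03  1.482e+00] q [-0.86 -0.01  1.54  0.    1.61  0.01] pos [ 0.4535 -0.4139  0.2833] xyaw 39.89 t 15.05 F [ 0.6  0.  -2.4] op 0.037
```

```bash
python3 -m jog '[[[-0.03,0,-0.03],[0,0,0.14]],[[-0.06,0,-0.06],[0,0,0.28]],[[-0.09,0,-0.09],[0,0,0.42]],[[-0.12,0,-0.12],[0,0,0.56]],[[-0.15,0,-0.15],[0,0,0.7]]]' | grep -E 'pos|contact_f|open'; python3 -m jog '[[[0,0,0],[0,0,0.14]],[[0,0,0],[0,0,0.28]],[[0,0,0],[0,0,0.42]],[[0,0,0],[0,0,0.56]],[[0,0,0],[0,0,0.7]]]' | grep -E 'pos|contact_f|open'; python3 go.py .30 -.58 .5 -68
```

```text
tool_pos: [0.3372, -0.5105, 0.4311]
contact_force: [1.1, -1.1, -2.5]
opening: 0.0372
tool_pos: [0.3382, -0.51, 0.4297]
contact_force: [0.5, -0.0, -3.3]
opening: 0.0368
shift [ 0.0165  0.0779 -0.0704] turn [-0.     0.003  0.477] q [-1.11 -0.01  1.3  -0.    1.85  1.17] pos [ 0.3382 -0.51    0.4297] xyaw -40.66 t 16.05 F [ 0.5 -0.  -3.3] op 0.0368
```

```bash
python3 -m jog '[[[0,0,-0.02],[0,0,0.13]],[[0,0,-0.04],[0,0,0.26]],[[0,0,-0.06],[0,0,0.4]],[[0,0,-0.08],[0,0,0.4]]]' | grep -E 'pos|contact_f|open'; python3 -m jog '[[[0.02,0,0],[0,0.14,0]],[[0.04,0,0],[0,0.28,0]],[[0.06,0,0],[0,0.42,0]],[[0.08,0,0],[0,0.56,0]],[[0.1,0,0],[0,0.7,0]]]' | grep -E 'pos|contact_f|open'; python3 go.py .30 -.58 .5 -64 90
```

```text
tool_pos: [0.3384, -0.5101, 0.5105]
contact_force: [-0.1, 0.0, -2.7]
opening: 0.0367
tool_pos: [0.3835, -0.5996, 0.511]
contact_force: [-0.6, -0.8, -3.1]
opening: 0.037
shift [-0.0492  0.0657 -0.0273] turn [-0.012  0.867  0.006] q [-1.11 -0.24  1.5   0.    1.18  1.57] pos [ 0.3835 -0.5996  0.511 ] xyaw -63.22 t 16.95 F [-0.6 -0.8 -3.1] op 0.037
```

Going well. I'll finish the tilt of 0.867 rad.

```bash
python3 -m jog '[[[0,0,0],[0,0.14,0]],[[0,0,0],[0,0.28,0]],[[0,0,0],[0,0.42,0]],[[0,0,0],[0,0.56,0]],[[0,0,0],[0,0.7,0]]]' | grep -E 'pos|contact_f|open'; python3 -m jog '[[[0,0,0],[0,0.08,0]],[[0,0,0],[0,0.167,0]],[[0,0,0],[0,0.167,0]],[[0,0,0],[0,0.167,0]]]' | grep -E 'pos|contact_f|open'; python3 go.py .30 -.58 .5 -63.2 90; python3 -c "
from h import *
print(R.from_rotvec(ctrl.get_obs()['tool_rot']).as_matrix().round(3))"
```

```text
tool_pos: [0.3829, -0.5985, 0.5096]
contact_force: [1.1, -0.7, -2.5]
opening: 0.0372
tool_pos: [0.3775, -0.5978, 0.5124]
contact_force: [-0.3, 0.1, -2.7]
opening: 0.037
shift [-0.0149  0.0597 -0.0519] turn [-0.028  0.047  0.   ] q [-1.14 -0.54  2.08  0.7   0.1   0.87] pos [ 0.3775 -0.5978  0.5124] xyaw -62.12 t 17.85 F [-0.3  0.1 -2.7] op 0.037
[[ 0.022 -0.88   0.475]
 [-0.042 -0.476 -0.879]
 [ 0.999 -0.    -0.047]]
```

```bash
python3 -m jog '[[[0.01,0,0],[0,0,0]],[[0.03,0,0],[0,0,0]],[[0.05,0,0],[0,0,0]],[[0.08,0,0],[0,0,0]],[[0.1,0,0],[0,0,0]]]' | grep -E 'pos|contact_f|open'; python3 go.py .30 -.58 .5 -63.2 90
```

```text
tool_pos: [0.3795, -0.6019, 0.6153]
contact_force: [0.1, 0.3, -1.6]
opening: 0.0371
shift [-0.1178  0.0596 -0.0517] turn [-0.027  0.046  0.   ] q [-1.14 -0.54  1.92  0.26  0.25  1.31] pos [ 0.3795 -0.6019  0.6153] xyaw -61.87 t 18.35 F [ 0.1  0.3 -1.6] op 0.0371
```

```bash
python3 -m jog '[[[0,0,0],[0,0.046,0]],[[0,0,0],[0,0.046,0]],[[0,0,0],[0,0.046,0]],[[0,0,0],[0,0.046,0]]]' | grep -E 'pos|contact_f|open'; python3 -c "
from h import *
import pickle
o=ctrl.get_obs();print(R.from_rotvec(o['tool_rot']).as_matrix().round(3),o['grip_force'],o['dq'].round(3),o['t'])
a=pickle.load(open('w3.pkl','rb'))[0];b=cam('wrist')[0]
e=[cv2.Canny(cv2.cvtColor(i,cv2.COLOR_BGR2GRAY),40,120)[250:385,270:378] for i in (a,b)]
for i in e: print([np.nonzero(i[:,c])[0]+250 for c in (40,52,64)])"
```

```text
tool_pos: [0.3796, -0.6024, 0.6119]
contact_force: [1.0, 0.1, -2.7]
opening: 0.037
[[ 0.001 -0.88   0.475]
 [-0.002 -0.475 -0.88 ]
 [ 1.    -0.    -0.002]] 61.73035687766969 [-0.001 -0.001 -0.009  0.006 -0.01  -0.004] 18.75
[array([258, 259, 262, 265, 290, 296, 342, 345, 379]), array([250, 251, 252, 253, 254, 257, 264, 268, 291, 296, 343, 346, 379,
       380, 381]), array([261, 265, 268, 290, 296, 342, 345, 379, 380])]
[array([258, 259, 261, 269, 290, 297, 300, 303, 342, 346, 380]), array([261, 268, 273, 291, 303, 307, 343, 347, 379, 381]), array([261, 269, 290, 302, 344, 380])]
```

The cap hasn't moved in the grip: its edges lie on the same image rows as before. Its axis is vertical to 0.2° and it is about 0.6 m above the cart top. I'll hand it in.

```bash
python3 -c "
from station import job
print(job.finish_job())"
```

```text
the job is handed in; nothing more can be done
None
```

The cap went fully home on the bare trunnion (firm stop at 11 N, no side load), was pulled off again, and is now held hole-up about 0.6 m above the cart top; the job was handed in at about 19 s, after a first grasp that closed over the top of the cap and nudged it about 2 mm.

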